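Load glass stoppers and hold the cam lift at its top

TASK

Put the two glass stoppers, plug down and fully home, into the two sockets of the cam lift's graphite rack, one in each, either way round, and let go of them while the lift is still down. Then swing the red-handled cam lever up to the point of highest lift, where it stands upright, so that the stoppers are raised in front of the inspection camera, and finish while holding the lever there: the lift falls back if it is let go. Leave the other things on the bench where they are.

Things in the scene. Friction and masses are not known exactly. Their poses are not given: they have to be found in the camera images.
- lift_base: green cam lift fixed to the bench. Origin: underside centre of its 200 x 120 x 12 mm base plate; z up; its x axis points from the lever's resting side to the small black inspection camera (box 34 x 50 x 36 mm centred at x = 142 mm, top 186 mm high; its lens reaches to x = 103 mm). The lever is on the -y side. Two guide posts at x = +-76 mm, y = 0, end 120 mm above the bench
- cam_hub (a point): point on the cam shaft's axis, 50 mm above the bench, in the middle of the lift. The shaft runs along the lift's y axis and stays put
- cam_lever (a joint): lever angle, rad, 0 to 1.9 (stops). At 0 the lever points to the lift's -x side, 1.35 rad short of upright; it swings up as the value grows and at 1.35 stands upright, where the brass eccentric lifts the rack highest; past it the rack sinks. Starts at 0 to 0.2. Return spring 0.45 N m/rad and friction 0.2 N m: 2 to 9 N at the handle moves it; let go near the top it falls back
- lever_grip (a point): where to hold the lever: on the axis of its round red handle bar, 16 mm diameter, 75 mm long, parallel to the lift's y axis, 100 mm from the shaft's axis. In the lift's frame the bar reaches from y = -80 to -155 mm, this point is at y = -120 mm; a 12 mm dark steel arm joins bar and shaft at y = -85 mm
- rack (a joint): how far the rack is lifted, m: 0 with the lever at 0, about 0.018 (the most) with the lever upright. The rack moves straight up and down. It is a dark graphite block, 130 x 66 x 36 mm along the lift's x, y, z, on an aluminium plate 172 x 60 x 8 mm; the block's top is 129 mm above the bench at 0
- socket_a (a point): centre of the mouth of the rack's socket nearer the lever's resting side (x = -35 mm in the lift's frame): a round upright hole, 25 mm diameter, 28 mm deep with a flat floor, mouth flush with the block's top. Moves up and down with the rack
- socket_b (a point): the same for the other socket, nearer the inspection camera (x = +35 mm in the lift's frame)
- stopper_amber: solid amber glass stopper standing upright on the cork pad: round plug below, 40 mm long, 20 mm diameter near the foot widening to 22 mm, and above it a round head, 28 mm diameter and 24 mm high; 64 mm tall in all, about 50 g. Origin: centre of its foot; z up through the head. In a socket it stands on the hole's floor, its shoulder 12 mm above the block's top
- stopper_blue: solid cobalt blue glass stopper standing upright on the cork pad: round plug below, 40 mm long, 20 mm diameter near the foot widening to 22 mm, and above it a round head, 28 mm diameter and 24 mm high; 64 mm tall in all, about 50 g. Origin: centre of its foot; z up through the head. In a socket it stands on the hole's floor, its shoulder 12 mm above the block's top
- pad: cork pad lying flat and fixed, 160 x 110 x 6 mm; origin: centre of its underside. The stoppers start about 80 mm apart along its x axis
- tape: roll of yellow tape lying flat, 90 mm across, 22 mm high; a bystander, to be left where it is
- paddle: flat spatula-shaped paddle lying on the bench; a bystander, to be left where it is
- beaker: empty glass beaker, 66 mm across, 90 mm high; a bystander, to be left where it is
- screwdriver: screwdriver lying on the bench; a bystander, to be left where it is
- small_bin: small open blue bin, 100 x 90 x 50 mm; a bystander, to be left where it is
- cork_ring: cork ring lying flat, 90 mm across, 25 mm high; a bystander, to be left where it is
- jar: amber glass jar with a white cap, 56 mm across, 75 mm high; a bystander, to be left where it is
Things that resemble listed ones, but are neither listed nor needed, are in the scene too. What is shaped like the stopper_amber but green or turquoise is not meant.

How it is judged:
By the outcome, as a careful person would: the job done as asked, in the order asked, and still so for the second after the job is handed in, while the arm keeps its last pose, push and grip.
It also fails if it takes over 72 s, if anything falls off the work surface, if the arm or the gripper's body presses on something with over 40 N, if the wrist force passes 120 N, or if a joint passes its speed limit or range.

ROBOT

A 6-joint arm with a two-finger parallel gripper is mounted at the origin on the work surface. World frame = base frame: x ahead of the robot, y to its left, z up, the work surface at z = 0. Lengths are in m, angles in rad, forces in N, time in s.
With the tool pointing down it reaches from about 0.35 to 0.85 m from the base axis. Payload 8.1 kg.
Tool frame: the origin (TCP) lies midway between the tips of the shut fingers; the grasp point (between the pads) lies 19 mm behind it (robot.grip_point_offset is the distance from the TCP to the grasp point, in m); z points along the fingers, y is the line along which they close (so a half turn about z gives the same grasp; the last joint's range is limited). The gripper opens to 93 mm and grips with 3 to 60 N. Pads are 15 mm wide; open, the fingers measure 128 mm over their backs; the gripper's body (75 mm by 188 mm) begins 65 mm behind the grasp point.
Start: joints at [1.137, 0.13, 1.488, -0, 1.523, -0.085], TCP at [0.205, 0.564, 0.219] pointing down, gripper open.
Joint ranges: [-2.96, 2.96], [-0.89, 2.26], [0.02, 2.5], [-1.34, 4.48], [0, 2.73], [-2.66, 2.66]. Speed limits (rad/s): [2.39, 2.39, 2.79, 3.14, 3.14, 3.14].

INTERFACE

Orientations are given as a rotation vector (axis times angle).
In Python, from plant import robot, read_camera, job gives the robot as it stands.
- The arm moves only by the shell command python3 -m inch 'ROWS' [FORCE]. ROWS is JSON, one flat list of numbers, 5 for each row, row after row: the shift along the world's x, y, z in mm, then the turn about the world's z in degrees, then the opening in per cent of the stroke, from 0 (shut) to 100 (fully open). In form: [dx, dy, dz, yaw, hand, dx, dy, dz, yaw, hand, ...]. A call has 1 to 10 rows; each row is the pose to reach, as a shift and turn from the pose commanded when the call began; what a row does not reach only later rows make up. A row lasts 1/12 s, in which the tool goes at most 41.7 mm and 7.16 degrees, less where a joint would pass 70% of its speed; a pose out of reach is approached as far as the arm can. A call with a gripper value outside its range is refused whole. The fingers move at their own pace and stop on an object; FORCE is the grip in N (left out, the last holds). Time passes only in rows, so rows that repeat a pose let the fingers close. It gives the time, the measured TCP pose, the force, the opening and the grip force at its end, in the units of the state.
- robot.read_state(): the state, without advancing time (a new reading comes with each control period).
- read_camera(name): name is "side" or "top" or "wrist"; returns a dict with "image" (420x560x3 uint8, blue, green, red), "K" (3x3 intrinsics, pixels), "extrinsics" (4x4, takes a point from world to camera coordinates); the wrist camera has in their place "mount" (4x4, takes a point from camera to tool coordinates, whose origin is the TCP and whose axes are the flange's). Camera axes: x right, y down, z forward; pixel columns grow to the right and rows downward; lengths in m; the calibration is good to about 2 mm. A picture is of the moment at which its call begins: read the wrist's pose just before it. There is no depth.
- job.close_job(): hands the job in; it is judged then, once.
The state is a dict: "t": time; "q": joint angles; "dq": joint speeds; "joint_torque": joint torques, N m; "tool_pos": TCP position; "orientation": TCP orientation; "force": force on the tool from outside, world axes, zero at the start; "wrist_torque": the same for the moment, N m; "opening": finger opening in m; "gripper_force": force on a finger pad.
Only numpy, scipy, OpenCV 4.12 (cv2) and the standard library are available. Lean on these libraries where they do the work, as an engineer would, in place of code of your own. Each camera call takes 0.05 s, during which the arm holds its last target. There are 200 camera calls.

## Working session

There is one attempt and no reset: what is moved stays moved. The work goes in short steps, Python scripts to look and compute and a shell command to move; the robot and the scene stay as the last step left them, time stands still between calls to the robot, and variables do not carry over. Pictures are saved under pics/ and viewed, at most 10 in all, crops included, and the job is handed in when it is done.

```bash
ls; mkdir -p pics; python3 - <<'E'
from plant import robot, read_camera
import cv2, numpy as np, pickle
s=robot.read_state(); print(s['t'],s['tool_pos'],s['orientation'],s['opening'])
for n in ['top','side','wrist']:
    c=read_camera(n); cv2.imwrite(f'pics/{n}0.png',c['image']); pickle.dump(c,open(f'{n}0.pkl','wb'))
    print(n,c['K'].tolist() if hasattr(c['K'],'tolist') else c['K'], np.round(c.get('extrinsics',c.get('mount')),4).tolist())
E
```

```text
pics
0.0 [0.20481824 0.5633664  0.21763361] [-5.45082064e-01 -3.09351882e+00  2.68915406e-03] 0.09332272456501867
top [[410.38141147333926, 0.0, 276.87090664123394], [0.0, 410.38141147333926, 211.235832083527], [0.0, 0.0, 1.0]] [[0.0183, -0.9996, 0.0221, 0.0034], [-0.9824, -0.0221, -0.1852, 0.5683], [0.1857, -0.0183, -0.9824, 1.2076], [0.0, 0.0, 0.0, 1.0]]
side [[532.566961358732, 0.0, 276.5764175984801], [0.0, 532.566961358732, 215.0001357484005], [0.0, 0.0, 1.0]] [[0.9703, -0.2418, -0.0082, -0.5235], [-0.1325, -0.5028, -0.8542, 0.1667], [0.2025, 0.8299, -0.5199, 1.2648], [0.0, 0.0, 0.0, 1.0]]
wrist [[321.83940019714555, 0.0, 282.8511072407736], [0.0, 321.83940019714555, 208.80488927345638], [0.0, 0.0, 1.0]] [[0.0009, -0.9557, -0.2943, 0.0821], [1.0, 0.0011, -0.0004, 0.0001], [0.0007, -0.2943, 0.9557, -0.1661], [0.0, 0.0, 0.0, 1.0]]
```

View pics/top0.png

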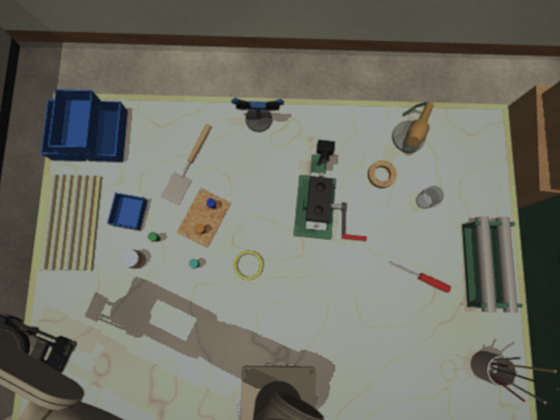

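View pics/side0.png

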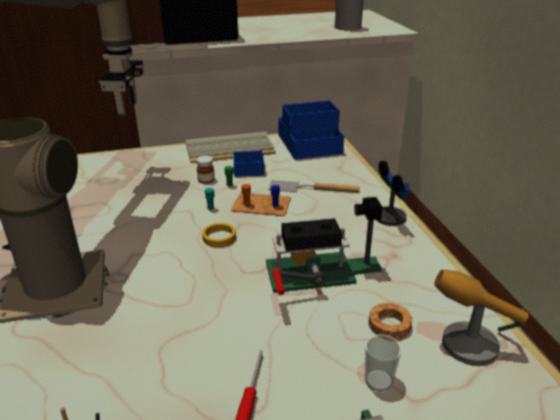

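The top view shows the amber stopper at (201,228) and the blue one at (211,203), both on the cork pad. The lift is near (318,205), the red handle at (354,238) and the camera at (325,148). The look-alikes, green at (154,237) and turquoise at (195,264), stand off the pad and are the wrong colour. I'll confirm this in one enlarged crop and measure by colour.

```bash
cat > h.py <<'E'
import cv2, numpy as np, pickle
from scipy.spatial.transform import Rotation as R
def cam_pose(c, st=None):
    """camera->world R, origin"""
    if 'extrinsics' in c:
        E=np.array(c['extrinsics']); return E[:3,:3].T, -E[:3,:3].T@E[:3,3]
    M=np.array(c['mount']); Rt=R.from_rotvec(st['orientation']).as_matrix()
    return Rt@M[:3,:3], Rt@M[:3,3]+np.array(st['tool_pos'])
def cast(c,uv,z,st=None):
    A,o=cam_pose(c,st); d=A@np.linalg.inv(c['K'])@[uv[0],uv[1],1.]
    return o+d*(z-o[2])/d[2]
def proj(c,p,st=None):
    A,o=cam_pose(c,st); q=np.array(c['K'])@(A.T@(np.array(p)-o)); return q[:2]/q[2]
def blobs(img,lo,hi,amin=15):
    m=cv2.inRange(cv2.cvtColor(img,cv2.COLOR_BGR2HSV),np.array(lo),np.array(hi))
    n,l,s,ce=cv2.connectedComponentsWithStats(m)
    return m,[(s[i,4],tuple(s[i,:4]),ce[i].round(1)) for i in range(1,n) if s[i,4]>=amin]
E
python3 - <<'E'
from h import *
T=pickle.load(open('top0.pkl','rb'));S=pickle.load(open('side0.pkl','rb'))
for n,c in(('top',T),('side',S)):
    for k,lo,hi in(('blue',(110,150,40),(130,255,255)),('orange',(5,150,60),(14,255,255)),('red',(0,190,80),(4,255,255)),('red2',(174,190,80),(180,255,255)),('green',(60,90,20),(85,255,255))):
        print(n,k,[(int(a),tuple(map(int,b)),ce.tolist()) for a,b,ce in blobs(c['image'],lo,hi,20)[1]])
a=cv2.resize(T['image'][165:285,130:390],None,fx=3,fy=3,interpolation=cv2.INTER_CUBIC)
cv2.imwrite('pics/crop1.png',a)
print(cast(T,(201,228),.058),cast(T,(211,203),.058))
E
```

```text
top blue [(24, (59, 92, 10, 10), [63.7, 96.7]), (47, (208, 199, 7, 8), [211.0, 202.7])]
top orange []
top red [(20, (355, 237, 10, 3), [360.0, 237.6])]
top red2 []
top green [(61, (149, 233, 10, 8), [153.0, 236.5]), (61, (190, 259, 9, 9), [193.8, 263.3])]
side blue [(2220, (279, 102, 64, 57), [311.2, 129.2]), (508, (234, 151, 30, 25), [248.4, 163.4]), (108, (272, 186, 7, 20), [275.0, 194.2])]
side orange [(1308, (237, 0, 99, 16), [282.6, 6.3]), (60, (198, 166, 15, 7), [204.5, 168.8]), (784, (232, 184, 58, 31), [259.0, 202.7]), (632, (370, 304, 41, 35), [389.5, 320.5])]
side red [(158, (273, 269, 11, 25), [278.1, 280.7]), (381, (236, 388, 19, 32), [246.3, 404.5])]
side red2 []
side green [(86, (225, 167, 9, 18), [228.9, 173.8]), (93, (205, 188, 8, 21), [209.3, 196.8]), (1435, (281, 253, 100, 33), [334.0, 267.8]), (111, (267, 259, 10, 32), [271.4, 268.9]), (292, (283, 277, 37, 13), [297.1, 283.0]), (27, (500, 323, 19, 7), [508.9, 326.1]), (43, (363, 411, 8, 7), [365.9, 414.0])]
[0.51046117 0.24355015 0.058     ] [0.58831011 0.21712176 0.058     ]
```

View pics/crop1.png

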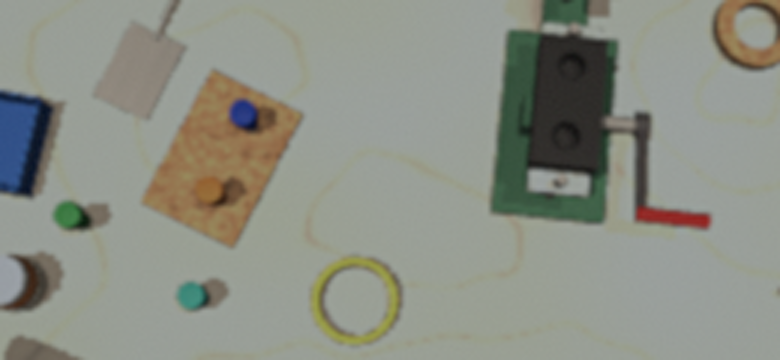

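The crop confirms it: amber (200,229) and blue (211,203) stand on the cork pad, while the green and turquoise ones stand off it. The sockets are at about (318,210) and (320,187), and the handle bar runs from (343,236) to (366,239).

```bash
cat >> h.py <<'E'
def tri(c1,u1,c2,u2):
    A=[];b=[]
    for c,u in((c1,u1),(c2,u2)):
        Rm,o=cam_pose(c); d=Rm@np.linalg.inv(c['K'])@[u[0],u[1],1.]; d/=np.linalg.norm(d); P=np.eye(3)-np.outer(d,d); A.append(P); b.append(P@o)
    return np.linalg.lstsq(np.vstack(A),np.hstack(b),rcond=None)[0]
def yaw_close(st):
    y=R.from_rotvec(st['orientation']).as_matrix()[:,1]; return np.degrees(np.arctan2(y[1],y[0]))
E
python3 - <<'E'
from h import *
from plant import robot
T=pickle.load(open('top0.pkl','rb'));S=pickle.load(open('side0.pkl','rb'))
s=robot.read_state(); print('close yaw',yaw_close(s),s['tool_pos'])
print('amber',cast(T,(199.7,228.7),.068),'blue',cast(T,(210.7,203.3),.068))
a=cast(T,(318.3,210.3),.127);b=cast(T,(320.3,187),.127)
print('sock',a,b,'lift x yaw',np.degrees(np.arctan2(*(b-a)[[1,0]])),np.linalg.norm(b-a))
print('bar',cast(T,(343.5,236.3),.075),cast(T,(366,238.7),.075))
E
```

```text
close yaw 70.01635688995654 [0.20484998 0.56347472 0.21780976]
amber [0.50683012 0.24565511 0.068     ] blue [0.58529908 0.21653287 0.068     ]
sock [ 0.55961078 -0.10359919  0.127     ] [ 0.62922116 -0.1095      0.127     ] lift x yaw -4.845328442825954 0.06986003146142741
bar [ 0.49211171 -0.18551145  0.075     ] [ 0.48630431 -0.25304715  0.075     ]
```

```bash
python3 -m inch '[302,-318,0,15,60,302,-318,0,15,60,302,-318,0,15,60,302,-318,0,15,60,302,-318,0,15,60,302,-318,0,15,60,302,-318,0,15,60,302,-318,0,15,60,302,-318,0,15,60,302,-318,0,15,60]' 20
python3 -m inch '[3,-4,-40,0,60,3,-4,-40,0,60,3,-4,-40,0,60,3,-4,-40,0,60,3,-4,-40,0,60]'
python3 - <<'E'
from h import *
from plant import robot, read_camera
s=robot.read_state(); print(yaw_close(s),s['tool_pos'],s['q'])
c=read_camera('wrist'); pickle.dump((c,s),open('w1.pkl','wb')); cv2.imwrite('pics/w1.png',c['image'])
for z,n in((.07,'a')):pass
E
```

```text
t: 0.98
tool_pos: [0.49, 0.263, 0.2185]
orientation: [-0.137, -3.139, 0.0]
force: [-0.0, 0.8, -0.6]
opening: 0.0557
gripper_force: 0.0
t: 1.4
tool_pos: [0.4922, 0.2621, 0.1805]
orientation: [0.134, 3.137, 0.002]
force: [-0.1, -0.4, -0.1]
opening: 0.0557
gripper_force: 0.0
85.09949985215995 [0.49222676 0.26213178 0.1805472 ] [ 3.97225662e-01  3.46843146e-02  1.65900758e+00  2.61791855e-04
  1.44568764e+00 -1.08807203e+00]Traceback (most recent call last):
  File "<stdin>", line 5, in <module>
TypeError: cannot unpack non-iterable float object
```

View pics/w1.png

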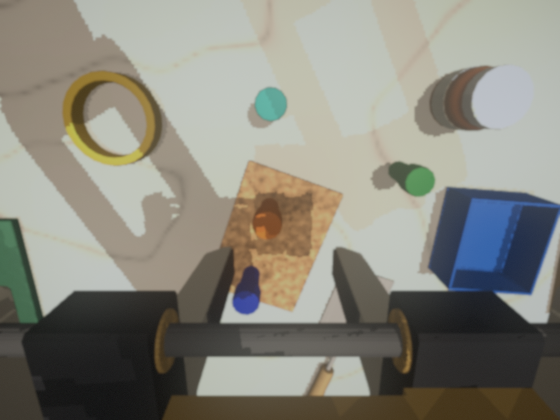

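The wrist view shows the amber head at about (267,225) and the blue head at about (246,299), with the pad between them. Green and turquoise are off the pad.

```bash
python3 - <<'E'
from h import *
c,s=pickle.load(open('w1.pkl','rb'))
hsv=cv2.cvtColor(c['image'],cv2.COLOR_BGR2HSV)
print(hsv[225,267],hsv[205,269],hsv[250,265],hsv[299,246],hsv[280,250])
for n,lo,hi in(('amber',(5,225,60),(14,255,255)),('blue',(110,180,60),(130,255,255))):
    m,b=blobs(c['image'],lo,hi,150)
    for x in b:
        print(n,x, cast(c,x[2],.070,s))
for n,uv in(('amber',(267,225)),('blue',(246,299))): print(n,cast(c,uv,.070,s))
E
```

```text
[ 12 167 124] [ 13 139 101] [ 15 125 147] [116 152 158] [132  64  68]
amber [0.50970306 0.24613797 0.07      ]
blue [0.5850727  0.21785696 0.07      ]
```

```bash
python3 -m inch '[16,-16,-20,0,60,16,-16,-60,0,60,16,-16,-95,0,60,16,-16,-125,0,60,16,-16,-139,0,60,16,-16,-139,0,60,16,-16,-139,0,0,16,-16,-139,0,0,16,-16,-139,0,0,16,-16,-139,0,0]' 20
python3 -m inch '[0,0,0,0,0,0,0,0,0,0,0,0,0,0,0,0,0,0,0,0]'
```

```text
t: 2.28
tool_pos: [0.5096, 0.2456, 0.0419]
orientation: [0.136, 3.135, 0.002]
force: [-0.6, 0.4, 0.0]
opening: 0.0335
gripper_force: 0.0
t: 2.62
tool_pos: [0.5093, 0.2454, 0.0413]
orientation: [0.137, 3.136, 0.002]
force: [-0.8, 1.4, 6.4]
opening: 0.0274
gripper_force: 20.0
```

```bash
python3 -m inch '[0,0,15,0,0,0,0,50,0,0,0,0,90,0,0,0,0,130,0,0,0,-20,165,0,0,10,-60,200,0,0,30,-95,205,0,0,50,-130,205,0,0,65,-165,205,0,0,80,-205,205,0,0]' 
python3 -m inch '[15,-35,0,0,0,30,-75,0,0,0,45,-115,0,0,0,50,-140,0,0,0,50,-148,0,0,0,50,-148,0,0,0,50,-148,0,0,0]'
python3 - <<'E'
from h import *
from plant import robot, read_camera
s=robot.read_state(); print(yaw_close(s),s['tool_pos'],s['q'],s['force'])
c=read_camera('wrist'); pickle.dump((c,s),open('w2.pkl','wb')); cv2.imwrite('pics/w2.png',c['image'])
for p in ((.5596,-.1036,.129),(.6292,-.1095,.129)): print(proj(c,p,s))
E
```

```text
t: 3.45
tool_pos: [0.587, 0.0431, 0.2455]
orientation: [0.136, 3.137, 0.0]
force: [-0.0, -0.4, -0.4]
opening: 0.0275
gripper_force: 20.0
t: 4.03
tool_pos: [0.6358, -0.1028, 0.2444]
orientation: [-0.138, -3.138, -0.001]
force: [0.1, -0.2, -0.6]
opening: 0.0274
gripper_force: 20.0
84.96707238113589 [ 0.63582383 -0.10282839  0.24437948] [-2.40267125e-01  2.41314317e-01  1.31696589e+00  6.02459526e-04
  1.58412341e+00 -1.72321476e+00] [ 0.08164639 -0.16627754 -0.61006418]
[274.11872023 117.55673864]
[274.91631129 197.72030202]
```

View pics/w2.png

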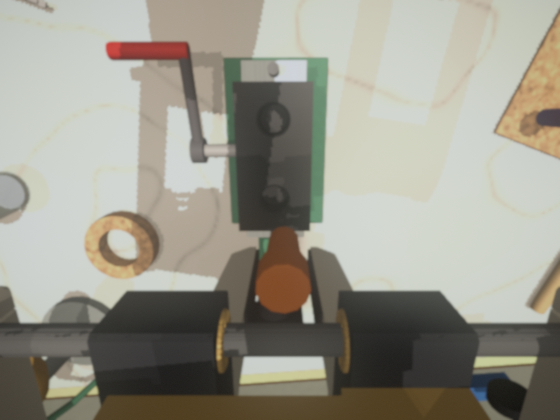

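The wrist view shows socket a at about (273,119) and socket b at about (274,196), within 2 px of prediction. The amber stopper hangs upright between the fingers at about (284,285). I'll refine the sockets and the offset in the hand.

```bash
python3 - <<'E'
from h import *
c,s=pickle.load(open('w2.pkl','rb'))
g=cv2.GaussianBlur(cv2.cvtColor(c['image'],cv2.COLOR_BGR2GRAY),(3,3),0)
for cx,cy in((273,119),(274,196)):
    w=g[cy-26:cy+27,cx-26:cx+27]
    print(w[26,::3].tolist(), w[::3,26].tolist())
cv2.imwrite('pics/w2c.png',cv2.convertScaleAbs(cv2.resize(c['image'][70:320,215:335],None,fx=2.4*1.33,fy=2.4,interpolation=cv2.INTER_CUBIC)[:, :],alpha=2.2) if 0 else cv2.convertScaleAbs(cv2.resize(c['image'][90:310,215:345],None,fx=2.7,fy=2.7,interpolation=cv2.INTER_CUBIC),alpha=2.5))
for uv in((273,119),(274,196)): print(cast(c,uv,.129,s))
E
```

```text
[65, 64, 64, 58, 52, 55, 57, 63, 81, 93, 94, 88, 70, 64, 72, 96, 98, 99] [72, 71, 68, 62, 64, 67, 84, 93, 92, 92, 91, 89, 83, 66, 55, 74, 81, 79]
[57, 55, 53, 52, 49, 54, 55, 62, 61, 61, 73, 73, 60, 56, 68, 73, 75, 76] [70, 69, 71, 77, 77, 65, 68, 68, 66, 54, 50, 50, 47, 47, 49, 50, 52, 52]
[ 0.56068348 -0.10465028  0.129     ]
[ 0.62752537 -0.11017382  0.129     ]
```

View pics/w2c.png

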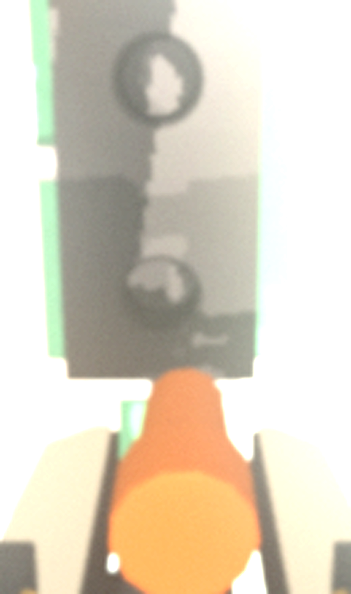

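The enhanced crop gives socket a centre (273.5,119.3) and socket b centre (275,197.4). The head's top disc is centred at (283.5,288) and the foot's far edge at (284.3,226.3).

```bash
python3 - <<'E'
from h import *
c,s=pickle.load(open('w2.pkl','rb')); t=np.array(s['tool_pos'])
for uv in((273.5,119.3),(275,197.4)): print(cast(c,uv,.129,s), cast(c,uv,.129,s)-t)
print('head off',cast(c,(283.5,288),t[2]+.0287,s)-t)
# foot's edge: the side nearest the image top
f=cast(c,(284.3,226.3),t[2]-.0353,s)-t; print('foot edge off',f,'centre x ~',f[0]+.010)
E
```

```text
[ 0.56096267 -0.10425368  0.129     ] [-0.07486116 -0.0014253  -0.11537948]
[ 0.62890779 -0.10939631  0.129     ] [-0.00691604 -0.00656792 -0.11537948]
head off [0.00030754 0.00022426 0.0287    ]
foot edge off [-0.00780619  0.00159702 -0.0353    ] centre x ~ 0.002193814584032441
```

```bash
python3 -m inch '[-8,-7,-20,0,0,-8,-7,-45,0,0,-8,-7,-70,0,0,-8,-7,-76,0,0,-8,-7,-79,0,0,-8,-7,-83,0,0,-8,-7,-87,0,0,-8,-7,-91,0,0,-8,-7,-91,0,0]'; python3 -c "
from plant import robot; s=robot.read_state(); print(s['tool_pos'],s['force'],s['wrist_torque'])"
```

```text
t: 4.83
tool_pos: [0.6283, -0.1101, 0.1537]
orientation: [0.136, 3.138, -0.0]
force: [0.3, -0.0, 0.4]
opening: 0.0273
gripper_force: 20.0
[ 0.62830017 -0.11007242  0.15366566] [ 0.25136973 -0.0108826   0.3538899 ] [-0.00727029  0.05130651  0.05343309]
```

```bash
python3 -m inch '[0,0,-4,0,0,0,0,-8,0,0,0,0,-12,0,0,0,0,-14,0,0,0,0,-15,0,0,0,0,-15,0,0]'; python3 -c "
from plant import robot; s=robot.read_state(); print(s['tool_pos'],s['force'],s['wrist_torque'])"
```

```text
t: 5.33
tool_pos: [0.6279, -0.1102, 0.1381]
orientation: [-0.137, -3.138, -0.0]
force: [0.1, 0.2, -0.7]
opening: 0.0276
gripper_force: 20.0
[ 0.62790864 -0.11018759  0.13812626] [ 0.11404674  0.15343071 -0.68340808] [ 0.03444549 -0.02854361 -0.04601897]
```

```bash
python3 -m inch '[0,0,-1,0,0,0,0,-1,0,0,0,0,-2,0,0,0,0,-2,0,0]';python3 -m inch '[0,0,0,0,25,0,0,0,0,50,0,0,0,0,50,0,0,0,0,50,0,0,0,0,50,0,0,0,0,50]';python3 -m inch '[0,0,15,0,50,0,0,50,0,50,0,0,85,0,50,0,0,110,0,50,0,0,110,0,50]'
```

```text
t: 5.67
tool_pos: [0.6282, -0.1102, 0.1366]
orientation: [0.137, 3.139, 0.0]
force: [-0.7, -0.4, -0.2]
opening: 0.0277
gripper_force: 20.0
t: 6.17
tool_pos: [0.6282, -0.1102, 0.1367]
orientation: [0.137, 3.138, -0.0]
force: [1.0, 0.1, 0.6]
opening: 0.0463
gripper_force: 0.0
t: 6.58
tool_pos: [0.6311, -0.111, 0.2547]
orientation: [0.136, 3.128, -0.004]
force: [0.6, 0.1, 0.9]
opening: 0.0465
gripper_force: 0.0
```

```bash
python3 -m inch '[-4,38,0,0,60,-9,76,0,0,60,-14,114,0,0,60,-20,152,0,0,60,-25,190,0,0,60,-30,228,0,0,60,-36,266,0,0,60,-41,304,0,0,60,-43,325,0,0,60,-43,327,0,0,60]'; python3 -m inch '[0,0,0,0,60,0,0,0,0,60,0,0,0,0,60]'
python3 - <<'E'
from h import *
from plant import robot, read_camera
s=robot.read_state(); print(yaw_close(s),s['tool_pos'])
E
```

```text
t: 7.42
tool_pos: [0.5839, 0.2212, 0.2461]
orientation: [-0.13, -3.138, -0.002]
force: [-0.2, 0.1, -0.4]
opening: 0.0557
gripper_force: 0.0
t: 7.67
tool_pos: [0.5854, 0.2154, 0.2464]
orientation: [-0.139, -3.138, 0.001]
force: [-0.1, -0.3, 0.3]
opening: 0.0556
gripper_force: 0.0
84.93742990966943 [0.5854449  0.21541418 0.24642533]
```

```bash
python3 -m inch '[0,2,-40,0,60,0,2,-80,0,60,0,2,-120,0,60,0,2,-155,0,60,0,2,-185,0,60,0,2,-200,0,60,0,2,-205,0,60,0,2,-205,0,60]' 20
python3 -m inch '[0,0,0,0,0,0,0,0,0,0,0,0,0,0,0,0,0,0,0,0,0,0,0,0,0,0,0,0,0,0,0,0,0,0,0]'
```

```text
t: 8.33
tool_pos: [0.5843, 0.2171, 0.0399]
orientation: [-0.139, -3.136, 0.002]
force: [0.3, 0.2, 0.2]
opening: 0.0559
gripper_force: 0.0
t: 8.92
tool_pos: [0.586, 0.2191, 0.0428]
orientation: [0.136, 3.137, 0.001]
force: [0.9, -0.5, 6.2]
opening: 0.0274
gripper_force: 20.0
```

```bash
python3 -m inch '[0,0,15,0,0,0,0,50,0,0,0,0,90,0,0,0,0,130,0,0,0,-20,165,0,0,10,-60,200,0,0,15,-100,205,0,0,20,-140,205,0,0,25,-180,205,0,0,35,-220,205,0,0]' 
python3 -m inch '[7,-35,0,0,0,15,-70,0,0,0,20,-100,0,0,0,20,-100,0,0,0,20,-100,0,0,0,20,-100,0,0,0]'
python3 - <<'E'
from h import *
from plant import robot, read_camera
s=robot.read_state(); print(yaw_close(s),s['tool_pos'],s['force'])
c=read_camera('wrist'); pickle.dump((c,s),open('w3.pkl','wb'))
cv2.imwrite('pics/w3.png',cv2.convertScaleAbs(cv2.resize(c['image'][60:320,195:365],None,fx=2.3,fy=2.3,interpolation=cv2.INTER_CUBIC),alpha=2.))
for p in ((.5608,-.1043,.129),(.6289,-.1096,.129),(.6289,-.1096,.165)): print(proj(c,p,s))
E
```

```text
t: 9.75
tool_pos: [0.6185, 0.0033, 0.2472]
orientation: [0.135, 3.138, -0.0]
force: [0.8, 0.2, 0.4]
opening: 0.0275
gripper_force: 20.0
t: 10.25
tool_pos: [0.6385, -0.0947, 0.2461]
orientation: [-0.137, -3.138, -0.001]
force: [-0.4, -0.3, -0.7]
opening: 0.0274
gripper_force: 20.0
84.99440808665258 [ 0.63846495 -0.0946621   0.2461156 ] [-0.40081661 -0.26554188 -0.68161249]
[263.63693144 116.72087358]
[265.61412222 194.89448342]
[263.31956864 206.20504623]
```

View pics/w3.png

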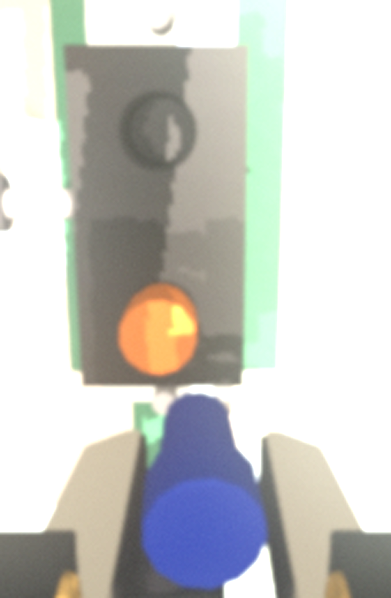

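Amber is home in b: its head disc is at (263.7,206.1) against a predicted (263.3,206.2). Socket a is at (263.7,117), as predicted. The blue stopper sits about 1.5 mm towards +x in the hand, so I'll correct for that.

```bash
python3 -m inch '[-40,-5,0,0,0,-79,-9,0,0,0,-79,-9,-20,0,0,-79,-9,-45,0,0,-79,-9,-70,0,0,-79,-9,-77,0,0,-79,-9,-77,0,0,-79,-9,-80,0,0,-79,-9,-83,0,0,-79,-9,-83,0,0]'; python3 -c "
from plant import robot; s=robot.read_state(); print(s['tool_pos'],s['force'],s['wrist_torque'])"
```

```text
t: 11.13
tool_pos: [0.5606, -0.104, 0.1648]
orientation: [0.136, 3.137, -0.001]
force: [0.1, -0.1, -0.1]
opening: 0.0273
gripper_force: 20.0
[ 0.56062259 -0.10398471  0.16478716] [ 0.0801909  -0.11034308 -0.13776556] [0.04542899 0.06935582 0.00993421]
```

```bash
python3 -m inch '[-1,0,0,0,0,-1,0,-3,0,0,-1,0,-6,0,0,-1,0,-9,0,0,-1,0,-12,0,0,-1,0,-12,0,0]'; python3 -c "
from plant import robot; s=robot.read_state(); print(s['tool_pos'],s['force'],s['wrist_torque'])"
```

```text
t: 11.63
tool_pos: [0.5582, -0.104, 0.1505]
orientation: [-0.137, -3.137, -0.0]
force: [-0.7, -0.7, -1.0]
opening: 0.0275
gripper_force: 20.0
[ 0.55821669 -0.10404338  0.15054497] [-0.66906799 -0.68096311 -1.04019236] [ 0.00788326  0.03058957 -0.04626653]
```

```bash
python3 -m inch '[0,0,-4,0,0,0,0,-8,0,0,0,0,-11,0,0,0,0,-13,0,0,0,0,-14,0,0,0,0,-14,0,0]'; python3 -c "
from plant import robot; s=robot.read_state(); print(s['tool_pos'],s['force'],s['wrist_torque'])"; python3 -m inch '[0,0,0,0,25,0,0,0,0,50,0,0,0,0,50,0,0,0,0,50,0,0,0,0,50,0,0,0,0,50]';python3 -m inch '[0,0,15,0,50,0,0,50,0,50,0,0,85,0,50,0,0,110,0,50,0,0,110,0,50,0,0,110,0,50]'
```

```text
t: 12.13
tool_pos: [0.559, -0.1041, 0.1379]
orientation: [0.137, 3.138, -0.0]
force: [-0.2, 0.6, 0.8]
opening: 0.0277
gripper_force: 20.0
[ 0.55895171 -0.10413032  0.13787591] [-0.15817871  0.64947871  0.80550019] [ 0.07353139  0.09450571 -0.04112709]
t: 12.63
tool_pos: [0.5587, -0.1041, 0.1376]
orientation: [-0.137, -3.139, 0.0]
force: [-0.3, 0.0, -0.1]
opening: 0.0461
gripper_force: 0.0
t: 13.13
tool_pos: [0.56, -0.1044, 0.25]
orientation: [0.136, 3.134, -0.002]
force: [-0.5, -0.2, -0.5]
opening: 0.0462
gripper_force: 0.0
```

```bash
python3 -m inch '[-10,-15,0,-7,60,-20,-30,0,-14,60,-30,-45,0,-21,60,-40,-60,0,-28,60,-50,-80,0,-35,60,-60,-100,0,-42,60,-71,-115,0,-49,60,-71,-115,0,-56,60,-71,-115,0,-63,60,-71,-115,0,-70,60]'; python3 -m inch '[0,0,0,-7,60,0,0,0,-14,60,0,0,0,-20,60,0,0,0,-20,60,0,0,0,-20,60,0,0,0,-20,60]'
python3 - <<'E'
from h import *
from plant import robot, read_camera
T=pickle.load(open('top0.pkl','rb'));S=pickle.load(open('side0.pkl','rb'))
print('tri',tri(T,(354.7,237.5),S,(278.1,280.7)))
s=robot.read_state(); print(yaw_close(s),s['tool_pos'],s['q'])
c=read_camera('wrist'); pickle.dump((c,s),open('w4.pkl','wb')); cv2.imwrite('pics/w4.png',c['image'])
t=read_camera('top'); pickle.dump(t,open('top4.pkl','wb'))
for y in(-.08,-.12,-.155):
    o=np.array([.5949,-.107]); a=np.radians(-4.6); p=o-.0976*np.array([np.cos(a),np.sin(a)])+y*np.array([-np.sin(a),np.cos(a)])
    print(p,proj(c,(*p,.072),s),proj(T,(*p,.072)),proj(S,(*p,.072)))
E
```

```text
t: 13.97
tool_pos: [0.4866, -0.2191, 0.2455]
orientation: [-1.919, -2.483, 0.001]
force: [0.1, -0.2, 0.4]
opening: 0.0557
gripper_force: 0.0
t: 14.47
tool_pos: [0.4873, -0.2189, 0.2466]
orientation: [-2.311, -2.126, 0.001]
force: [0.4, 0.6, 0.3]
opening: 0.0559
gripper_force: 0.0
tri [ 0.48880157 -0.21759389  0.08266075]
-4.776270258827497 [ 0.48733168 -0.21885708  0.24657603] [-5.18086170e-01 -5.66838579e-02  1.62924159e+00 -1.42812921e-06
  1.57067578e+00 -4.34724013e-01]
[ 0.49119847 -0.1789149 ] [283.42066708 151.5815475 ] [341.13105709 236.68160921] [274.65983393 273.80873861]
[ 0.48799051 -0.21878605] [283.48174283 188.67693094] [354.3854017  238.02238607] [277.64137459 285.06746376]
[ 0.48518355 -0.25367331] [283.53190453 219.14348602] [365.98058051 239.19532581] [280.39821636 295.47769366]
```

View pics/w4.png

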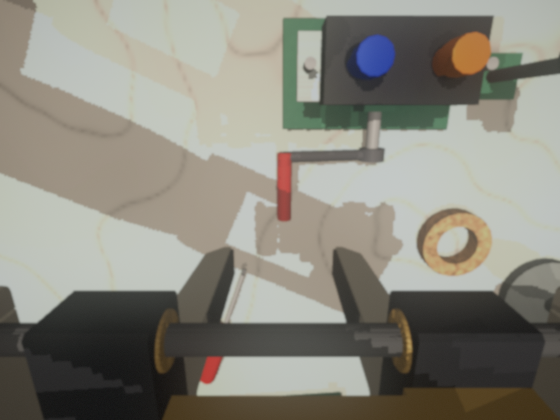

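The wrist view shows the red bar from (284,153) to (285,219), where predicted. The blue stopper (375,55) and amber stopper (462,54) both sit in the rack.

```bash
python3 -m inch '[2,0,-40,0,60,2,0,-80,0,60,2,0,-115,0,60,2,0,-145,0,60,2,0,-170,0,60,2,0,-183,0,60,2,0,-187,0,60,2,0,-187,0,60]' 25
python3 -m inch '[0,0,0,0,0,0,0,0,0,0,0,0,0,0,0,0,0,0,0,0,0,0,0,0,0,0,0,0,0,0,0,0,0,0,0,0,0,0,0,0]'
python3 -c "
from plant import robot; s=robot.read_state(); print(s['tool_pos'],s['force'],s['wrist_torque'])"
```

```text
t: 15.23
tool_pos: [0.4893, -0.2188, 0.0601]
orientation: [-2.314, -2.123, 0.001]
force: [-0.1, 1.2, 0.4]
opening: 0.0557
gripper_force: 0.0
t: 15.9
tool_pos: [0.4882, -0.2191, 0.0608]
orientation: [-2.314, -2.121, 0.004]
force: [-9.7, 1.1, 8.3]
opening: 0.015
gripper_force: 25.0
[ 0.4881862  -0.219105    0.06080496] [-9.66416676  1.08677713  8.26106938] [0.02334712 1.75221614 0.03489296]
```

```bash
python3 -m inch '[1,0,4,0,0,2,0,7,0,0,3,0,11,0,0,4,0,14,0,0,7,-1,21,0,0,11,-1,28,0,0,15,-1,34,0,0,19,-1,40,0,0,19,-1,40,0,0]'
python3 -c "
from plant import robot; s=robot.read_state(); print(s['tool_pos'],s['force'],s['wrist_torque'])"
```

```text
t: 16.65
tool_pos: [0.5045, -0.2204, 0.1001]
orientation: [-2.311, -2.117, 0.011]
force: [-21.8, -2.1, 11.7]
opening: 0.015
gripper_force: 25.0
[ 0.50449969 -0.22044746  0.1000697 ] [-21.80881455  -2.10721811  11.68628217] [-0.3008968   4.03334632  0.03126201]
```

```bash
python3 -m inch '[-3,0,1,0,0,0,0,5,0,0,4,-1,9,0,0,7,-1,12,0,0,12,-1,16,0,0,16,-2,19,0,0,20,-2,22,0,0,26,-2,26,0,0,32,-3,29,0,0,32,-3,29,0,0]'
python3 -c "
from plant import robot; s=robot.read_state(); print(s['tool_pos'],s['force'],s['wrist_torque'])"
```

```text
t: 17.48
tool_pos: [0.5387, -0.2236, 0.1318]
orientation: [-2.314, -2.12, 0.006]
force: [-19.9, 2.8, 22.8]
opening: 0.0153
gripper_force: 25.0
[ 0.53872991 -0.22360503  0.13180876] [-19.94409874   2.83804339  22.83816736] [0.47186688 3.99461295 0.07945695]
```

```bash
python3 - <<'E'
from h import *
from plant import robot, read_camera
c=read_camera('side'); T=read_camera('top'); pickle.dump((c,T),open('s5.pkl','wb'))
a=c['image'][150:330,200:420]
cv2.imwrite('pics/s5.png',cv2.convertScaleAbs(cv2.resize(a,None,fx=3.2,fy=3.2,interpolation=cv2.INTER_CUBIC),alpha=1.5))
for th in(.8,.87,1.0,1.35):
    o=np.array([.5949,-.107]); an=np.radians(-4.6); X=np.array([np.cos(an),np.sin(an)]);Y=np.array([-X[1],X[0]])
    for y in(-.08,-.155):
        p=[*(o-.1*np.sin(1.35-th)*X+y*Y),.05+.1*np.cos(1.35-th)]
        print(th,y,np.round(p,4),((proj(c,p)-[200,150])*3.2).round(1))
E
```

```text
0.8 -0.08 [ 0.5364 -0.1826  0.1353] [304.2 314.5]
0.8 -0.155 [ 0.5304 -0.2573  0.1353] [326.8 380.7]
0.87 -0.08 [ 0.5425 -0.183   0.1387] [313.1 309.4]
0.87 -0.155 [ 0.5364 -0.2578  0.1387] [336.2 375.4]
1.0 -0.08 [ 0.5543 -0.184   0.1439] [330.5 301.2]
1.0 -0.155 [ 0.5483 -0.2588  0.1439] [354.7 366.9]
1.35 -0.08 [ 0.5885 -0.1867  0.15  ] [380.4 288.8]
1.35 -0.155 [ 0.5825 -0.2615  0.15  ] [407.4 353.6]
```

View pics/s5.png

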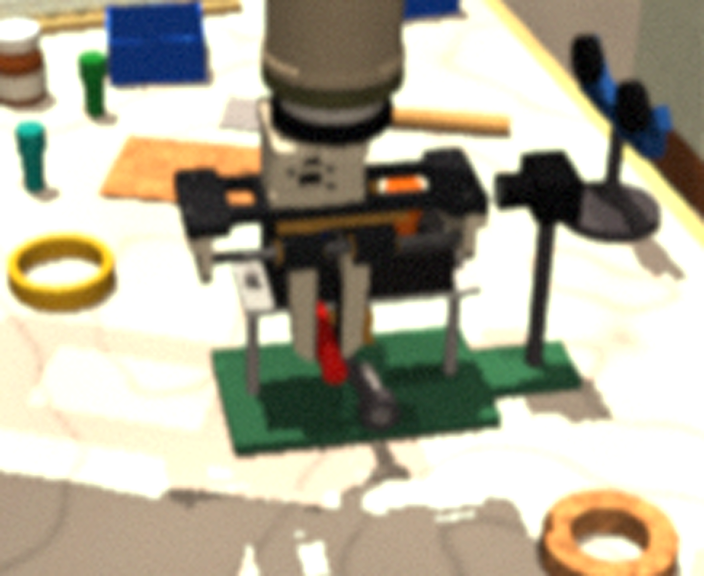

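The side crop shows the bar's end at (333,378), about 0.85 rad as the geometry predicts. But the fingers hold the bar only at their very tips: the bar is about 12 mm below the pad centre, and the 15 mm opening on a 16 mm bar agrees. I'll swing the lever back down, regrip about 12 mm lower, and then lift.

```bash
python3 -m inch '[-6,0,-3,0,0,-12,1,-7,0,0,-16,1,-10,0,0,-20,2,-13,0,0,-25,2,-17,0,0,-28,2,-20,0,0,-32,3,-24,0,0,-35,3,-28,0,0,-39,3,-34,0,0,-43,3,-40,0,0]'
python3 -m inch '[-4,0,-7,0,0,-7,1,-14,0,0,-8,1,-18,0,0,-9,1,-22,0,0,-10,1,-26,0,0,-10,1,-28,0,0,-10,1,-28,0,0]'
python3 -c "
from plant import robot; s=robot.read_state(); print(s['tool_pos'],s['force'],s['wrist_torque'])"
```

```text
t: 18.42
tool_pos: [0.4981, -0.2197, 0.0892]
orientation: [2.315, 2.123, 0.002]
force: [3.5, 1.3, -0.6]
opening: 0.0148
gripper_force: 25.0
t: 19.0
tool_pos: [0.4881, -0.2191, 0.0634]
orientation: [2.315, 2.123, 0.0]
force: [-4.0, 4.9, 17.8]
opening: 0.0151
gripper_force: 25.0
[ 0.48813334 -0.21908194  0.06340301] [-3.97123682  4.9280461  17.83709282] [0.82994374 0.82961205 0.04151022]
```

```bash
python3 -m inch '[0,0,0,0,50,0,0,0,0,50,0,0,0,0,50,0,0,0,0,50,0,0,-6,0,50,0,0,-11,0,50,0,0,-11,0,50,0,0,-11,0,50]'
python3 - <<'E'
from h import *
from plant import robot, read_camera
s=robot.read_state(); print(yaw_close(s),s['tool_pos'],s['force'])
T=read_camera('top');S=read_camera('side');pickle.dump((S,T),open('s6.pkl','wb'))
for n,c in(('top',T),('side',S)): print(n,[(int(a),tuple(map(int,b)),ce.tolist()) for a,b,ce in blobs(c['image'],(0,170,60),(5,255,255),15)[1]])
E
python3 -m inch '[0,0,0,0,0,0,0,0,0,0,0,0,0,0,0,0,0,0,0,0,0,0,0,0,0,0,0,0,0,0,0,0,0,0,0,0,0,0,0,0]' 30
```

```text
t: 19.67
tool_pos: [0.487, -0.2187, 0.0496]
orientation: [-2.315, -2.122, 0.001]
force: [-0.9, 0.3, -0.0]
opening: 0.046
gripper_force: 0.0
-4.9833106657391575 [ 0.48704847 -0.21873521  0.04964849] [-0.92548959  0.33584372 -0.04107599]
top [(179, (420, 274, 30, 18), [434.8, 282.6])]
side [(147, (272, 271, 11, 25), [277.2, 283.1]), (401, (236, 387, 20, 33), [246.4, 404.4])]
t: 20.43
tool_pos: [0.4881, -0.2192, 0.0507]
orientation: [2.316, 2.122, 0.001]
force: [1.7, 0.1, -0.3]
opening: 0.0152
gripper_force: 30.0
```

```bash
python3 -m inch '[1,0,4,0,0,2,0,7,0,0,3,0,11,0,0,4,0,14,0,0,7,-1,21,0,0,11,-1,28,0,0,15,-1,34,0,0,19,-1,40,0,0,19,-1,40,0,0]'
python3 -c "
from plant import robot; s=robot.read_state(); print(s['tool_pos'],s['force'],s['wrist_torque'])"
```

```text
t: 21.18
tool_pos: [0.5051, -0.2206, 0.0911]
orientation: [-2.314, -2.121, 0.006]
force: [-10.1, -2.4, 2.8]
opening: 0.0154
gripper_force: 30.0
[ 0.50505525 -0.22059073  0.09108457] [-10.13949712  -2.37566376   2.8217173 ] [-0.44787495  2.01999894  0.03015794]
```

```bash
python3 -m inch '[2,0,5,0,0,6,-1,9,0,0,10,-1,13,0,0,14,-1,16,0,0,18,-2,19,0,0,23,-2,23,0,0,28,-2,26,0,0,34,-3,29,0,0,34,-3,29,0,0]'
python3 -c "
from plant import robot; s=robot.read_state(); print(s['tool_pos'],s['force'],s['wrist_torque'])"
```

```text
t: 21.93
tool_pos: [0.5388, -0.2238, 0.1223]
orientation: [-2.314, -2.12, 0.007]
force: [-21.2, 0.8, 22.2]
opening: 0.0152
gripper_force: 30.0
[ 0.53878751 -0.22381774  0.12233811] [-21.24990442   0.83107445  22.21183829] [0.25755042 3.91969359 0.01277386]
```

```bash
python3 -m inch '[-1,0,4,0,0,4,0,6,0,0,9,-1,9,0,0,14,-1,10,0,0,19,-2,12,0,0,24,-2,13,0,0,29,-2,14,0,0,34,-3,14,0,0,34,-3,14,0,0]'
python3 -c "
from plant import robot; s=robot.read_state(); print(s['tool_pos'],s['force'],s['wrist_torque'])"
```

```text
t: 22.68
tool_pos: [0.5745, -0.2269, 0.1356]
orientation: [-2.316, -2.122, 0.003]
force: [-9.0, 0.3, 10.0]
opening: 0.0149
gripper_force: 30.0
[ 0.57446087 -0.22686155  0.13561651] [-9.02017096  0.3029024   9.9820588 ] [-0.1642991   1.63266663  0.07000841]
```

```bash
python3 -m inch '[4,0,2,0,0,8,0,2,0,0,11,-1,2,0,0,11,-1,2,0,0,11,-1,2,0,0,11,-1,2,0,0]'
python3 - <<'E'
from h import *
from plant import robot, read_camera
s=robot.read_state(); print(s['tool_pos'],s['force'])
S=read_camera('side');T=read_camera('top')
pickle.dump((S,T),open('s7.pkl','wb'))
a=cv2.resize(S['image'][150:300,230:400],None,fx=3.2,fy=3.2,interpolation=cv2.INTER_CUBIC)
cv2.imwrite('pics/s7.png',cv2.convertScaleAbs(a,alpha=1.5))
o=np.array([.5949,-.107]); an=np.radians(-4.6); X=np.array([np.cos(an),np.sin(an)]);Y=np.array([-X[1],X[0]])
f=lambda p:((proj(S,p)-[230,150])*3.2).round(1)
for th in(1.25,1.35,1.45):
    print(th,f([*(o-.1*np.sin(1.35-th)*X-.155*Y),.05+.1*np.cos(1.35-th)]))
print('hub end',f([*(o-.085*Y),.05]))
for z in(.129,.147): print('block corners',z,[f([*(o+x*X-.033*Y),z]) for x in(-.065,.065)])
E
```

```text
t: 23.18
tool_pos: [0.5846, -0.2278, 0.1368]
orientation: [-2.316, -2.121, 0.004]
force: [-8.2, -1.2, 6.3]
opening: 0.0155
gripper_force: 30.0
[ 0.58457626 -0.22775232  0.13684578] [-8.15175946 -1.21422887  6.32782107]
1.25 [296.2 355.8]
1.35 [311.4 353.6]
1.45 [326.6 352.6]
hub end [281.3 410.6]
block corners 0.129 [array([177.3, 285.7]), array([357.5, 267.8])]
block corners 0.147 [array([177.3, 264.2]), array([358.9, 246.4])]
```

View pics/s7.png

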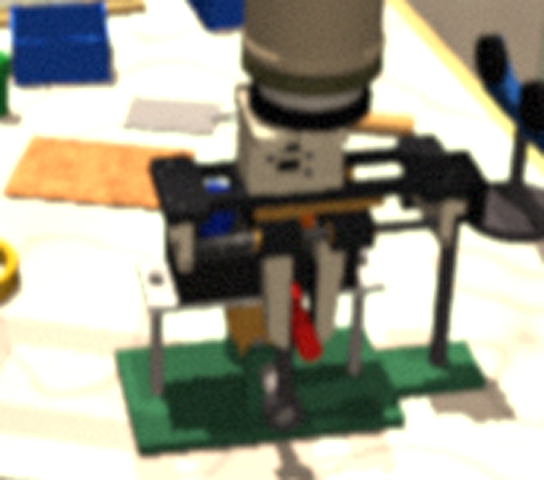

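The lever stands upright: the bar's end is at about (311,352) in the crop, against (311,354) predicted for 1.35 rad. The rack is raised, with the blue stopper (215,205) in it and the amber one (308,222) partly hidden by the gripper. One numeric check before I hand in.

```bash
python3 - <<'E'
from h import *
S,T=pickle.load(open('s7.pkl','rb'))
m,b=blobs(S['image'],(0,150,50),(6,255,255),10)
ys,xs=np.nonzero(m[230:265,310:340]); ys+=230; xs+=310
k=ys>=ys.max()-6; print('bar low end px',xs[k].mean(),ys.max())
o=np.array([.5949,-.107]); an=np.radians(-4.6); X=np.array([np.cos(an),np.sin(an)]);Y=np.array([-X[1],X[0]])
for th in(1.25,1.35,1.45): print(th,proj(S,[*(o-.1*np.sin(1.35-th)*X-.152*Y),.05+.1*np.cos(1.35-th)]))
for n,lo,hi in(('blue',(110,130,40),(130,255,255)),('amber',(5,180,60),(16,255,255))):
    print(n,[(int(a),tuple(map(int,q))) for a,q,_ in blobs(S['image'],lo,hi,6)[1] if 285<q[0]<350 and 190<q[1]<240],
          [(int(a),tuple(map(int,q))) for a,q,_ in blobs(T['image'],lo,hi,6)[1] if 300<q[0]<340])
for x,n in((-.035,'a'),(.035,'b')): print(n,[proj(S,[*(o+x*X),z]).round(1).tolist() for z in(.159,.183)],proj(T,[*(o+x*X),.183]))
E
```

```text
bar low end px 325.61224489795916 261
1.25 [322.20458844 260.3428525 ]
1.35 [326.96784012 259.64163788]
1.45 [331.69931113 259.33718908]
blue [(11, (295, 208, 7, 2)), (50, (293, 216, 10, 8))] [(100, (316, 201, 11, 12))]
amber [(23, (323, 215, 6, 6))] []
a [[295.8, 219.0], [296.0, 209.9]] [320.97252133 206.36140539]
b [[325.9, 216.2], [326.3, 207.1]] [322.93539248 181.93073951]
```

```bash
python3 -m inch '[1,0,0,0,0,1,0,0,0,0,1,0,0,0,0,1,0,0,0,0,1,0,0,0,0,1,0,0,0,0]' && python3 -c "
from plant import job; print(job.close_job())"
```

```text
t: 23.78
tool_pos: [0.5853, -0.2278, 0.137]
orientation: [-2.315, -2.121, 0.004]
force: [-10.7, -1.7, 8.3]
opening: 0.015
gripper_force: 30.0
the job is handed in; nothing more can be done
None
```

I handed the job in at 23.8 s: blue is in socket a and amber in socket b, both released before the lift, and the arm is still gripping the lever upright at about 1.35 rad (good to about 0.03 rad, read from the camera), after one regrip with the lift back down.

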